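Set the filtration-pump timer to its long line and start it

TASK

Set the pump timer: with a fingertip, gently push the steel peg of the round dial sideways (do not pinch it) until the dial's white index line points exactly at the one long line of the scale ring around it. Then press the round key beside the dial all the way down and let it come back up, leaving the dial on the line. Do not press the key before the dial is set, and leave the glassware and bottles where they stand.

Things in the scene. Friction and masses are not known exactly. Their poses are not given: they have to be found in the camera images.
- timer: the bench timer, a white flat box screwed down on the work surface, 190 mm (its x) by 260 mm (its y) and 60 mm high. Origin at the centre of its underside, z up, its front towards -x. On its top are the dial (centre at x 0, y +35 mm) and the key (x -45 mm, y -95 mm)
- dial (a joint): angle of the dial in rad, growing anticlockwise seen from above; at 0 the index line points to the timer's -x. It turns freely either way with no stop within a full turn of 0, needs about 0.06 N m (2 N at the peg), and stays where it is left. The dial is a black disc of diameter 100 mm whose flat face lies 72 mm above the work surface
- scale_ring (a joint): angle in rad of the long scale line, measured as for the dial (0: the timer's -x, anticlockwise); it does not change during the job. The ring is flush with the timer's top, light metal, outer diameter 176 mm, with 24 dark lines 15 degrees apart: 23 short (10 mm) and one long (33 mm) and thick (4.5 mm). The job is done when the two angles agree (or differ by a full turn)
- dial_centre (a point): on the dial's axis, at its face, 72 mm above the work surface
- index_tip (a point): outer end of the white index line (40 mm long, 4 mm wide), at the dial's rim, 50 mm from the axis, at the height of the face
- set_line (a point): the point over the dial's rim, 50 mm from the axis at the height of the face, that lies in line with the long scale line; the index tip must come here
- peg_top (a point): centre of the top of the steel peg, an upright round pin 12 mm in diameter standing 30 mm above the dial's face (top 102 mm above the work surface), 36 mm from the axis, diametrically opposite the index line; it turns with the dial
- key_top (a point): centre of the top of the round grey key, 32 mm in diameter, 82 mm above the work surface when up; it stands 10 mm out of a black collar (48 mm in diameter, top at 72 mm) and is pressed straight down by 6 mm
- key (a joint): travel of the key in m: 0 up, 0.006 fully down; a spring pushes it back, about 4 N when fully down
- beaker: bystander: glass beaker, 68 mm in diameter, 85 mm high, left of the timer; origin at the centre of its underside
- jar: bystander: amber jar, 60 mm in diameter, 100 mm high, right of the timer; origin at the centre of its underside
- wash_bottle: bystander: white wash bottle with a bent spout, 64 mm in diameter, 175 mm high, behind the timer's right corner; origin at the centre of its underside
- stopper: bystander: small glass stopper, 26 mm in diameter, 30 mm high, standing on the timer's top at its far right corner; origin at the centre of its underside

How it is judged:
On the way, in this order (a step that is already met when the one before it is completed fails the run):
1. the dial's index tip rests within 4 mm of the long scale line (horizontal distance between index_tip and set_line below 0.004 m and velocity of joint dial between -0.05 and 0.05 rad/s), for 0.3 s.
2. the key is pressed down (at least 4.5 mm) (value of joint key above 0.0045 m and horizontal distance between index_tip and set_line below 0.004 m), for 0.05 s.
At the end, for the whole second after the job is handed in: The index tip is within 4 mm (about 4.5 degrees) of the long scale line, the dial is still, and the key has been pressed down at least 4.5 mm and has come up again (all of step 1 and value of joint key below 0.0015 m); the robot touches nothing.
It fails at once if the key is pressed (more than 3 mm) while the index is off the long line (value of joint key above 0.003 m and horizontal distance between index_tip and set_line above 0.004 m).
It fails at once if the dial or its peg is pinched, or pushed with more than 25 N (contact force between the fingers and dial above 25 N).
It fails at once if the peg is taken between the fingers (horizontal distance between the grasp point and peg_top below 0.008 m and z of the grasp point in the frame of peg_top below 0.014 m).
It fails at once if a bystander is moved more than 15 mm or tipped (distance of any of beaker, jar, wash_bottle, stopper from where it was at the start of the episode above 0.015 m or angle between any of beaker, jar, wash_bottle, stopper's own z axis and vertical above 0.35 rad).
It also fails if it takes over 64 s, if anything falls off the work surface, if the arm or the gripper's body presses on something with over 40 N, if the wrist force passes 120 N, or if a joint passes its speed limit or range.

ROBOT

A 7-joint arm with a two-finger parallel gripper is mounted at the origin on the work surface. World frame = base frame: x ahead of the robot, y to its left, z up, the work surface at z = 0. Lengths are in m, angles in rad, forces in N, time in s.
With the tool pointing down it reaches from about 0.4 to 0.85 m from the base axis. Payload 10.4 kg.
Tool frame: the origin (TCP) lies at the very end of the fingers, on their centre line; the grasp point (between the pads) lies 19 mm behind it; z points along the fingers, y is the line along which they close (so a half turn about z gives the same grasp; the last joint's range is limited). The gripper opens to 85 mm and grips with 20 to 120 N. Pads are 22 mm wide; open, the fingers measure 114 mm over their backs; the gripper's body (76 mm by 85 mm) begins 54 mm behind the grasp point. The pads swing forward as they close: fully open they stand 13 mm farther back than shut.
Start: joints at [-1.364, 0.332, -0.065, 1.46, 0.022, 1.35, -0.088], TCP at [0.142, 0.609, 0.231] pointing down, gripper open.
Joint ranges: [-2.6, 2.6], [-0.5, 2.12], [-1.47, 1.34], [0.16, 2.42], [-1.27, 4.41], [0.06, 2.06], [-2.6, 2.6]. Speed limits (rad/s): [2.22, 2.22, 2.79, 2.79, 3.14, 3.14, 3.14].

INTERFACE

Orientations are given as a unit quaternion [w, x, y, z].
In Python, from rig import * gives the robot as it stands. The module is installed in compiled form; this text tells all that it offers.
- The arm moves only by the shell command python3 -m creep 'ROWS' [OPENING]. ROWS is text: rows parted by semicolons, each of 4 numbers parted by spaces: the shift along the world's x, y, z in units of 0.4 m (1.0 is 0.4 m), then the turn about the world's z in units of 2 rad (1.0 is 2 rad). In form: dx dy dz spin; .... A call has 1 to 8 rows; each row is the pose to reach, as a shift and turn from the pose commanded when the call began; what a row does not reach only later rows make up. A row lasts 1/10 s, in which the tool goes at most 50 mm and 8.59 degrees, less where a joint would pass 70% of its speed; a pose out of reach is approached as far as the arm can. A call with a number of a shift or a turn outside -1 to 1 is refused whole. A call with a gripper value outside its range is refused whole. OPENING is the closure, from -1 (fully open) to 1 (shut), so that 0 is half open, set as the call begins (- or left out, the last holds). The fingers move at their own pace and stop on an object; the grip force is fixed at half the most. Time passes only in rows, so rows that repeat a pose let the fingers close. It gives the time, the measured TCP pose, the force, the opening and the grip force at its end, in the units of the state.
- get_obs(): the state, without advancing time (a new reading comes with each control period).
- read_camera(name): name is "scene" or "side" or "wrist"; returns (picture, depth): 420x560x3 uint8, blue, green, red; 420x560 float32, m along the optical axis (not along the pixel's ray), 0 where there is no reading.
- calibration(name): a dict with "mtx" (3x3 intrinsics, pixels), "R" (3x3) and "t" (3): a world point X has camera coordinates R X + t. Camera axes: x right, y down, z forward; pixel columns grow to the right and rows downward; lengths in m; the calibration is good to about 2 mm. The wrist camera is an equidistant fisheye: a pixel r from the principal point sees the ray r / f radians off the axis. A picture is of the moment at which its call begins: read the wrist's pose just before it. calibration takes no time and is no camera call; for the wrist camera it gives the pose at the moment of the call.
- close_job(): hands the job in; it is judged then, once.
The state is a dict: "time_s": time; "q": joint angles; "joint_vel": joint speeds; "tau": joint torques, N m; "tool_pos": TCP position; "orientation": TCP orientation; "contact_force": force on the tool from outside, world axes, zero at the start; "ft_torque": the same for the moment, N m; "opening": finger opening in m; "grasp_force": force on a finger pad.
Only numpy, scipy, OpenCV 4.12 (cv2) and the standard library are available. Lean on these libraries where they do the work, as an engineer would, in place of code of your own. Each camera call takes 0.05 s, during which the arm holds its last target. There are 200 camera calls.

## Working session

There is one attempt and no reset: what is moved stays moved. The work goes in short steps, Python scripts to look and compute and a shell command to move; the robot and the scene stay as the last step left them, time stands still between calls to the robot, and variables do not carry over. Pictures are saved under pics/ and viewed, at most 10 in all, crops included, and the job is handed in when it is done.

```bash
mkdir -p pics
python3 - <<'E'
from rig import *
import cv2,numpy as np
o=get_obs();print(o)
for n in("scene","side"):
    p,d=read_camera(n);cv2.imwrite(f"pics/{n}0.png",p);np.save(f"{n}_d.npy",d)
    c=calibration(n);print(n,c)
E
```

```text
{'time_s': 0.0, 'q': array([-1.36359554,  0.33286901, -0.0646937 ,  1.46100737,  0.02157263,
        1.34989731, -0.08852138]), 'joint_vel': array([-0.00139398,  0.00030184, -0.00084547,  0.0004545 , -0.00202079,
       -0.00059313,  0.00155123]), 'tau': array([-6.61527902e-04, -6.25458455e+01,  4.86862706e-02, -3.91604626e+01,
        1.61767309e-02,  1.00071533e-02,  2.53957461e-05]), 'tool_pos': array([0.14227421, 0.60817469, 0.23048617]), 'orientation': array([-6.18473018e-05,  1.14653156e-01,  9.93405306e-01, -7.40822347e-04]), 'contact_force': array([ 0.73354843, -0.24741014, -0.31509259]), 'ft_torque': array([-0.01453004,  0.00161597,  0.04618751]), 'grasp_force': 0.0, 'opening': 0.08538686222440818}
scene {'mtx': array([[525.95740974,   0.        , 282.52139141],
       [  0.        , 525.95740974, 208.65321114],
       [  0.        ,   0.        ,   1.        ]]), 'R': array([[-0.08956306,  0.9959237 , -0.0106981 ],
       [ 0.852038  ,  0.07105234, -0.51863553],
       [-0.51576129, -0.05556577, -0.8549285 ]]), 't': array([ 0.02539104, -0.50985281,  1.55376875])}
side {'mtx': array([[507.26410347,   0.        , 282.14003488],
       [  0.        , 507.26410347, 209.6848632 ],
       [  0.        ,   0.        ,   1.        ]]), 'R': array([[ 0.84041466, -0.54139237, -0.02444387],
       [-0.28022289, -0.39550437, -0.87467218],
       [ 0.46387319,  0.74193705, -0.4840982 ]]), 't': array([-0.51806758,  0.28399966,  0.75363184])}
```

View pics/scene0.png

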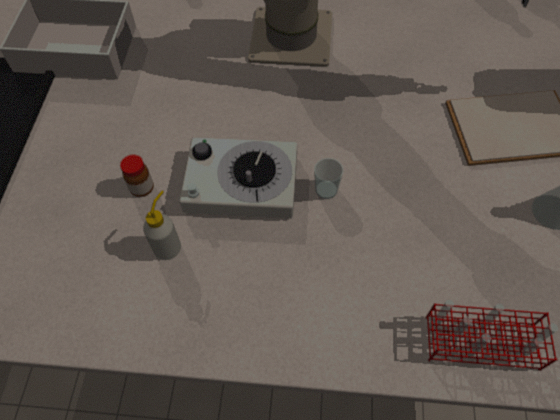

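View pics/side0.png

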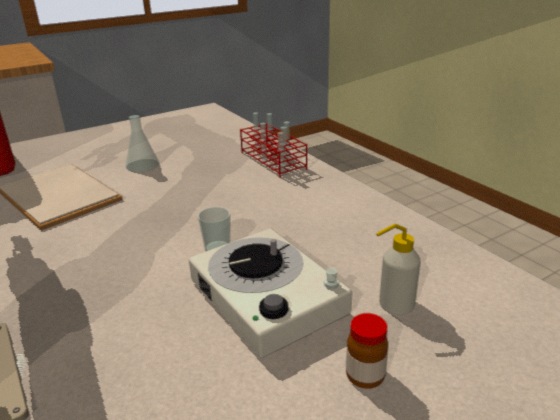

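Scene: dial around (255,170), white index pointing up at about (262,152), long line pointing down at about (256,195), key (202,150), peg around (249,176), beaker (328,178), jar (137,175), bottle (162,235), stopper (193,192). Next I'll enlarge the dial.

Run:
```python
import cv2
p=cv2.imread("pics/scene0.png")[130:222,178:304]
cv2.imwrite("pics/scene0c.png",cv2.convertScaleAbs(cv2.resize(p,None,fx=6,fy=6,interpolation=cv2.INTER_CUBIC),alpha=1.3))
p=cv2.imread("pics/side0.png")[228:348,184:354]
cv2.imwrite("pics/side0c.png",cv2.convertScaleAbs(cv2.resize(p,None,fx=4.5,fy=4.5,interpolation=cv2.INTER_CUBIC),alpha=1.2))
```

```text
(no output)
```

View pics/scene0c.png

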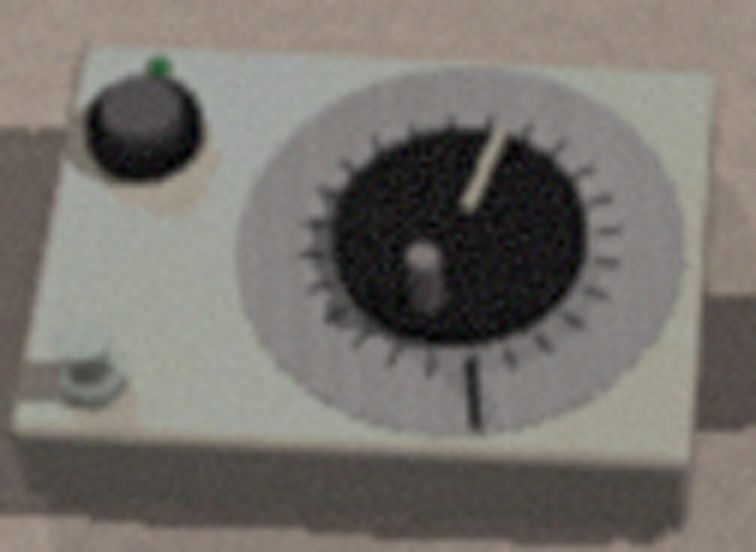

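View pics/side0c.png

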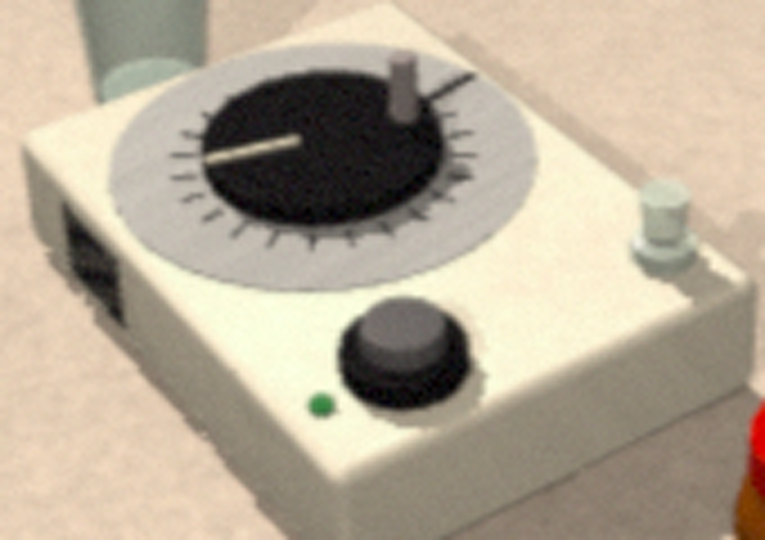

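```bash
cat > h.py <<'E'
import numpy as np,cv2
from rig import *
def w(c,u,v,z):
    K,R,t=c["mtx"],c["R"],c["t"];C=-R.T@t
    d=R.T@np.linalg.solve(K,[u,v,1]);return C+d*(z-C[2])/d[2]
E
python3 - <<'E'
from h import *
P={"scene":(6,178,130,dict(disc=(460,237,.072),io=(502,130,.072),ii=(467,210,.072),li=(471,360,.06),lo=(477,430,.06),peg=(421,250,.102),key=(140,105,.082),fr=(85,48,.06),fl=(712,73,.06),bl=(687,465,.06),br=(15,432,.06),stop=(90,365,.09))),
"side":(4.5,184,228,dict(disc=(323,147,.072),io=(205,161,.072),ii=(300,139,.072),li=(432,98,.06),lo=(473,75,.06),peg=(403,57,.102),key=(403,322,.082),fr=(340,475,.06),fl=(25,145,.06),bl=(388,5,.06),br=(752,285,.06),stop=(667,195,.09)))}
ang=lambda a:np.degrees(np.arctan2(a[1],a[0]))
for n,(f,u0,v0,D) in P.items():
    c=calibration(n)
    W={k:w(c,(u+.5)/f-.5+u0,(v+.5)/f-.5+v0,z) for k,(u,v,z) in D.items()}
    print(n,{k:v[:2].round(4).tolist() for k,v in W.items()})
    ctr=(W["fr"]+W["fl"]+W["bl"]+W["br"])/4
    print("ctr",ctr,"yaw",ang(W["fl"]-W["fr"])-90,ang(W["bl"]-W["br"])-90,ang(W["bl"]-W["fl"]),ang(W["br"]-W["fr"]))
    yaw=np.radians(ang(W["fl"]-W["fr"])-90)
    print("dialc", ctr[:2]+.035*np.array([-np.sin(yaw),np.cos(yaw)]),"idx dir",ang(W["io"]-W["ii"]),ang(W["io"]-W["disc"]),"line",ang(W["lo"]-W["li"]),ang(W["lo"]-W["disc"]),"peg",ang(W["peg"]-W["disc"]),np.hypot(*(W["peg"]-W["disc"])[:2]))
E
```

```text
scene {'disc': [0.5383, -0.042], 'io': [0.4856, -0.0316], 'ii': [0.5253, -0.0408], 'li': [0.5865, -0.0328], 'lo': [0.6176, -0.0269], 'peg': [0.5665, -0.0516], 'key': [0.4925, -0.1734], 'fr': [0.4488, -0.2067], 'fl': [0.4409, 0.0482], 'bl': [0.6264, 0.053], 'br': [0.6329, -0.2001], 'stop': [0.6198, -0.1691]}
ctr [ 0.53723817 -0.07643411  0.06      ] yaw 1.7569714615142544 1.4702275501721687 1.4840763282830314 2.063741957390371
dialc [ 0.53616506 -0.04145056] idx dir 166.90715990037123 168.79333342322653 line 10.72138770023784 10.790293611163712 peg -18.76908675553239 0.029845106324669166
side {'disc': [0.5285, -0.0494], 'io': [0.4843, -0.0308], 'ii': [0.5236, -0.0391], 'li': [0.5937, -0.0289], 'lo': [0.6181, -0.0239], 'peg': [0.567, -0.051], 'key': [0.4902, -0.1731], 'fr': [0.4432, -0.2067], 'fl': [0.4348, 0.0386], 'bl': [0.6187, 0.0477], 'br': [0.6242, -0.2058], 'stop': [0.6072, -0.1745]}
ctr [ 0.53021239 -0.08155298  0.06      ] yaw 1.9513058691849494 1.2470006545677705 2.8235558772538636 0.29103925309601086
dialc [ 0.52902063 -0.04657328] idx dir 168.00998843042973 157.0653064945762 line 11.687080998796588 15.906399731599898 peg -2.2753071985965163 0.03853841663159103
```

The dial centre is at about (0.534,-0.042), the index at 167.5° and the long line at 11°. The peg at -12.5° therefore has to go about 156° clockwise. Now I move over there with the fingers shut.

```bash
R='0.54 -0.78 0 0'; python3 -m creep '0.54 -0.78 0 0;0.54 -0.78 0 0;0.54 -0.78 0 0;0.54 -0.78 0 0;0.54 -0.78 0 0;0.54 -0.78 0 0;0.54 -0.78 0 0;0.54 -0.78 0 0' 1; python3 -m creep '0.54 -0.78 0 0;0.54 -0.78 0 0;0.54 -0.78 0 0;0.54 -0.78 0 0;0.54 -0.78 0 0;0.54 -0.78 0 0;0.54 -0.78 0 0;0.54 -0.78 0 0'
```

```text
time_s: 0.9
tool_pos: [0.3603, 0.2929, 0.2313]
orientation: [0.0, 0.117, 0.993, -0.0]
contact_force: [-0.6, -0.1, 0.1]
opening: -0.0002
grasp_force: 0.0
time_s: 1.7
tool_pos: [0.5754, -0.0194, 0.2312]
orientation: [0.0, 0.116, 0.993, -0.001]
contact_force: [-0.2, 0.7, 0.0]
opening: 0.0002
grasp_force: 0.0
```

```bash
cat >> h.py <<'E'
def wf(c,u,v,z):
    K,R,t=c["mtx"],c["R"],c["t"];C=-R.T@t
    x,y=(u-K[0,2])/K[0,0],(v-K[1,2])/K[1,1];th=np.hypot(x,y);s=np.sin(th)/max(th,1e-9)
    d=R.T@np.array([x*s,y*s,np.cos(th)]);return C+d*(z-C[2])/d[2]
E
python3 - <<'E'
from h import *
import pickle
c=calibration("wrist");p,d=read_camera("wrist");pickle.dump(c,open("wc.pkl","wb"));print(c,get_obs()["q"])
cv2.imwrite("pics/wr1.png",cv2.convertScaleAbs(p,alpha=1.3))
cv2.imwrite("pics/wr1raw.png",p)
E
```

```text
{'mtx': array([[325.1922621 ,   0.        , 280.70826322],
       [  0.        , 325.1922621 , 210.83073511],
       [  0.        ,   0.        ,   1.        ]]), 'R': array([[ 2.31010888e-01,  9.72951032e-01, -5.08565793e-04],
       [ 9.37261630e-01, -2.22396704e-01,  2.68477826e-01],
       [ 2.61102675e-01, -6.24979603e-02, -9.63285730e-01]]), 't': array([-0.11533602, -0.58027317,  0.22626569])} [-0.53351506  0.24274282  0.58453141  1.62245337 -0.13406709  1.31692505
  1.40575242]
```

View pics/wr1.png

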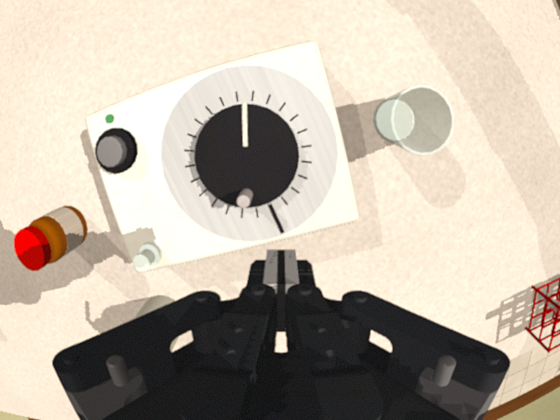

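The wrist view shows the disc centre at about (247,155), index from (245,146) to (244,105), peg top (244,198), long line from (271,206) to (283,231), and key top (113,150).

Run:
```python
from h import *
import pickle
c=pickle.load(open("wc.pkl","rb"))
D=dict(disc=(246.5,155.5,.072),ii=(245,146,.072),io=(244,105,.072),peg=(244,198,.102),li=(271,206,.06),lo=(283,231,.06),key=(113,150,.082))
W={k:wf(c,*v)[:2] for k,v in D.items()}
ang=lambda a:np.degrees(np.arctan2(a[1],a[0]))
for k,v in W.items():print(k,v.round(4),ang(v-W["disc"]).round(1),np.hypot(*(v-W["disc"])).round(4))
print(ang(W["io"]-W["ii"]),ang(W["lo"]-W["li"]))
```

```text
disc [ 0.5338 -0.0409] 0.0 0.0
ii [ 0.5248 -0.0401] 174.7 0.009
io [ 0.4875 -0.0317] 168.8 0.0472
peg [ 0.5666 -0.0485] -13.0 0.0337
li [ 0.5894 -0.0313] 9.8 0.0564
lo [ 0.6178 -0.0257] 10.3 0.0854
key [ 0.4923 -0.1673] -108.2 0.1331
167.42114787302842 11.158457333928785
```

```bash
python3 -m creep '0 0 -0.12 0;0 0 -0.24 0;0 0 -0.32 0;0 0 -0.365 0;0 0 -0.365 0;0 0 -0.365 0'
python3 - <<'E'
import numpy as np
C=np.array([.534,-.0415])
def pos(th,d=.0205,r=.036):
    t=np.radians(th);return C+r*np.array([np.cos(t),np.sin(t)])+d*np.array([-np.sin(t),np.cos(t)])
from rig import *
print(get_obs()["tool_pos"])
P0=pos(-12)
print("contact",P0)
for s in (-12,-52,-92,-132):
    print(s,';'.join("%.3f %.3f 0 %.3f"%(*((pos(s-5*k)-pos(s))/.4),np.radians(-5*k)/2) for k in range(1,9)))
E
```

```text
time_s: 2.35
tool_pos: [0.5745, -0.0154, 0.0858]
orientation: [-0.0, 0.115, 0.993, -0.0]
contact_force: [0.1, 0.6, 0.3]
opening: -0.0
grasp_force: 0.0
[ 0.57445891 -0.01542086  0.08578497]
contact [ 0.5734755 -0.0289328]
-12 0.002 -0.009 0 -0.044;0.004 -0.018 0 -0.087;0.005 -0.027 0 -0.131;0.005 -0.036 0 -0.175;0.004 -0.045 0 -0.218;0.002 -0.054 0 -0.262;0.000 -0.062 0 -0.305;-0.003 -0.071 0 -0.349
-52 -0.004 -0.008 0 -0.044;-0.008 -0.016 0 -0.087;-0.013 -0.023 0 -0.131;-0.019 -0.030 0 -0.175;-0.026 -0.037 0 -0.218;-0.033 -0.043 0 -0.262;-0.040 -0.048 0 -0.305;-0.048 -0.052 0 -0.349
-92 -0.008 -0.004 0 -0.044;-0.017 -0.007 0 -0.087;-0.025 -0.009 0 -0.131;-0.034 -0.011 0 -0.175;-0.043 -0.012 0 -0.218;-0.052 -0.012 0 -0.262;-0.061 -0.011 0 -0.305;-0.070 -0.009 0 -0.349
-132 -0.009 0.002 0 -0.044;-0.017 0.005 0 -0.087;-0.025 0.009 0 -0.131;-0.033 0.014 0 -0.175;-0.041 0.019 0 -0.218;-0.048 0.025 0 -0.262;-0.054 0.031 0 -0.305;-0.060 0.038 0 -0.349
```

```bash
python3 -m creep '-0.001 -0.01 0 0;-0.002 -0.02 0 0;-0.002 -0.025 0 0;-0.003 -0.03 0 0;-0.003 -0.034 0 0;-0.003 -0.034 0 0'; python3 -m creep '0.002 -0.009 0 -0.044;0.004 -0.018 0 -0.087;0.005 -0.027 0 -0.131;0.005 -0.036 0 -0.175;0.004 -0.045 0 -0.218;0.002 -0.054 0 -0.262;0 -0.062 0 -0.305;-0.003 -0.071 0 -0.349'
```

```text
time_s: 2.95
tool_pos: [0.5731, -0.0293, 0.0854]
orientation: [0.0, 0.115, 0.993, 0.0]
contact_force: [0.2, 0.4, 0.0]
opening: -0.0002
grasp_force: 0.0
time_s: 3.75
tool_pos: [0.573, -0.057, 0.0856]
orientation: [0.001, 0.449, 0.894, 0.001]
contact_force: [4.1, 0.6, -2.0]
opening: 0.0001
grasp_force: 1.7
```

Run:
```python
from h import *
import pickle
print(get_obs()["tool_pos"],get_obs()["contact_force"])
p,d=read_camera("scene")
a=cv2.convertScaleAbs(cv2.resize(p[130:222,178:304],None,fx=6,fy=6,interpolation=cv2.INTER_CUBIC),alpha=1.3)
cv2.imwrite("pics/sc2.png",a)
```

```text
[ 0.57298675 -0.05699508  0.08564397] [ 4.06095915  0.604662   -2.00449559]
```

View pics/sc2.png

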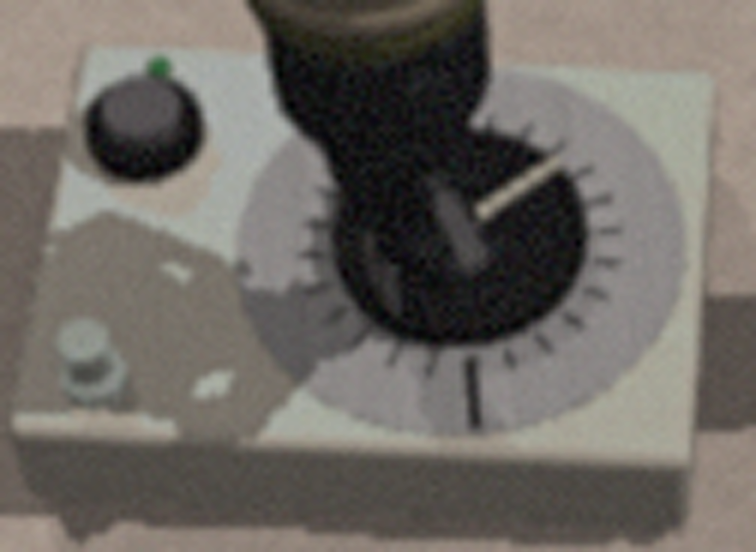

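The index has turned clockwise and now points at about (558,158) in the crop; the force is about 4 N. I keep pushing.

```bash
python3 -m creep '-0.004 -0.008 0 -0.044;-0.008 -0.016 0 -0.087;-0.013 -0.023 0 -0.131;-0.019 -0.03 0 -0.175;-0.026 -0.037 0 -0.218;-0.033 -0.043 0 -0.262;-0.04 -0.048 0 -0.305;-0.048 -0.052 0 -0.349'; python3 -m creep '-0.008 -0.004 0 -0.044;-0.017 -0.007 0 -0.087;-0.025 -0.009 0 -0.131;-0.034 -0.011 0 -0.175;-0.043 -0.012 0 -0.218;-0.052 -0.012 0 -0.262;-0.061 -0.011 0 -0.305;-0.07 -0.009 0 -0.349'
python3 - <<'E'
from h import *
print(get_obs()["q"])
p,d=read_camera("scene")
cv2.imwrite("pics/sc3.png",cv2.convertScaleAbs(cv2.resize(p[130:222,178:304],None,fx=6,fy=6,interpolation=cv2.INTER_CUBIC),alpha=1.3))
E
```

```text
time_s: 4.6
tool_pos: [0.5535, -0.0788, 0.0858]
orientation: [0.001, 0.727, 0.687, 0.0]
contact_force: [3.7, -2.2, -0.2]
opening: -0.0003
grasp_force: 1.7
time_s: 5.4
tool_pos: [0.5248, -0.0829, 0.0856]
orientation: [0.001, 0.918, 0.396, 0.0]
contact_force: [0.4, -3.7, 0.4]
opening: -0.0003
grasp_force: 1.7
[-0.79445117  0.4228486   1.04291238  1.91694396 -0.42179244  1.04150701
 -0.32554279]
```

View pics/sc3.png

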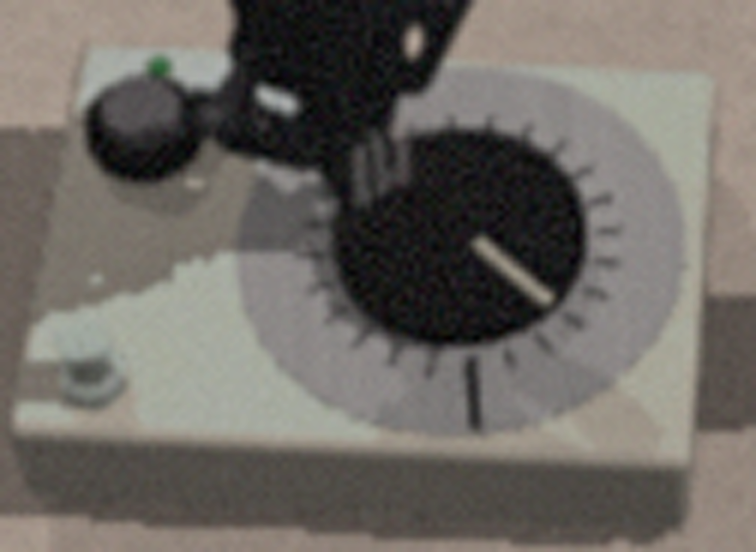

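The index now runs from (477,240) to (551,300) in the crop. Next I measure its angle.

```bash
cat >> h.py <<'E'
C=np.array([.534,-.0415])
def ang(a): return np.degrees(np.arctan2(a[1],a[0]))
def idx(ii,io):
    c=calibration("scene");f=lambda p:w(c,(p[0]+.5)/6-.5+178,(p[1]+.5)/6-.5+130,.072)[:2]
    a,b=f(ii),f(io);print(a,b,"dir",ang(b-a),"from C",ang(b-C))
E
python3 -c "
from h import *
idx((477,240),(551,300))"
```

```text
[ 0.53913762 -0.03529523] [ 0.56463038 -0.00399661] dir 50.83715259525157 from C 50.76024333152071
```

```bash
python3 -m creep '-0.009 0.002 0 -0.044;-0.017 0.005 0 -0.087;-0.025 0.009 0 -0.131;-0.033 0.014 0 -0.175;-0.041 0.019 0 -0.218;-0.048 0.025 0 -0.262;-0.054 0.031 0 -0.305;-0.054 0.031 0 -0.305'
python3 - <<'E'
from h import *
p,d=read_camera("scene")
cv2.imwrite("pics/sc4.png",cv2.convertScaleAbs(cv2.resize(p[145:205,218:293],None,fx=10,fy=10,interpolation=cv2.INTER_CUBIC),alpha=1.3))
E
```

```text
time_s: 6.25
tool_pos: [0.503, -0.0692, 0.0852]
orientation: [0.0, 0.995, 0.105, -0.0]
contact_force: [-0.6, -1.2, 0.4]
opening: 0.0
grasp_force: 0.4
```

View pics/sc4.png

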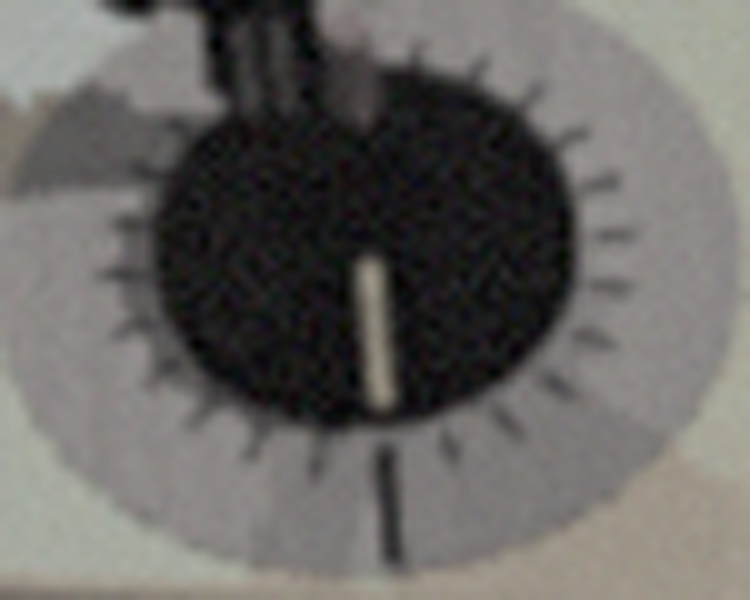

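The index runs from (369,258) to (382,408) and the long line from (385,447) to (397,566) in the crop, so they are nearly aligned.

Run:
```python
from h import *
c=calibration("scene");f=lambda u,v,z:w(c,(u+.5)/10-.5+218,(v+.5)/10-.5+145,z)[:2]
a,b=f(369,258,.072),f(382,408,.072);l,m=f(385,447,.06),f(397,566,.06)
print(a,b,l,m,ang(b-a),ang(b-C),ang(m-l),ang(m-C),ang(l-C))
```

```text
[ 0.54179278 -0.04111406] [ 0.58293713 -0.03329165] [ 0.58560594 -0.03294497] [ 0.6172767  -0.02653732] 10.764668425865528 9.521737335399415 11.43772795382389 10.18589408463485 9.412664320671546
```

```bash
python3 -m creep '0.003 -0.015 0 0;0.006 -0.03 0 0;0.01 -0.055 0 0;0.01 -0.055 0.06 0;0.01 -0.055 0.12 0;-0.01 -0.15 0.12 0;-0.027 -0.257 0.12 0;-0.027 -0.257 0.12 0'; python3 -m creep '0 0 -0.05 0;0 0 -0.09 0;0 0 -0.09 0;0 0 -0.09 0'
python3 - <<'E'
from h import *
p,d=read_camera("scene");s,_=read_camera("side")
f=lambda p,k:cv2.convertScaleAbs(cv2.resize(p,None,fx=k,fy=k,interpolation=cv2.INTER_CUBIC),alpha=1.3)
A=f(p[145:205,218:293],5);B=f(s[228:328,204:344],3)
o=np.zeros((300,800,3),np.uint8);o[:A.shape[0],:A.shape[1]]=A;o[:300,378:378+B.shape[1]]=B
cv2.imwrite("pics/sc5.png",o);print(get_obs()["tool_pos"])
E
```

```text
time_s: 7.1
tool_pos: [0.4901, -0.1794, 0.1342]
orientation: [0.001, 0.995, 0.099, 0.001]
contact_force: [-0.6, 0.2, 0.3]
opening: -0.0001
grasp_force: 0.0
time_s: 7.5
tool_pos: [0.4922, -0.1724, 0.0973]
orientation: [0.0, 0.995, 0.104, -0.0]
contact_force: [1.0, -0.0, 0.1]
opening: -0.0001
grasp_force: 0.0
[ 0.49274283 -0.17230047  0.09790723]
```

View pics/sc5.png

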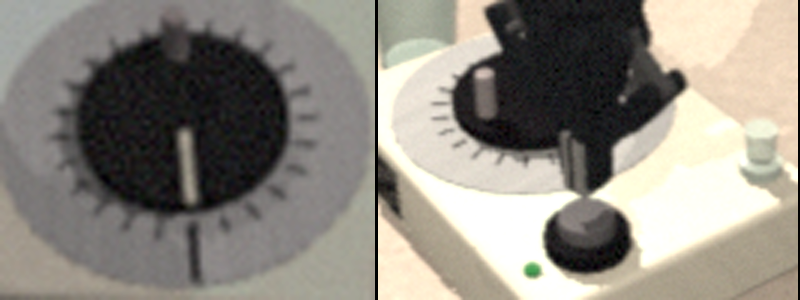

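The index still lies in line with the long line ((192,205) against (193,224)), and the fingertip is over the key. Now I press it.

```bash
python3 -m creep '0 0 -0.02 0;0 0 -0.035 0;0 0 -0.043 0;0 0 -0.05 0;0 0 -0.055 0;0 0 -0.055 0;0 0 -0.055 0'
```

```text
time_s: 8.3
tool_pos: [0.4925, -0.172, 0.076]
orientation: [-0.001, 0.995, 0.104, 0.0]
contact_force: [-3.8, 4.0, 14.7]
opening: -0.0
grasp_force: 7.0
```

The force is 14.7 N against a 4 N spring, so the key has bottomed. I lift clear and check.

```bash
python3 -m creep '0 0 0.02 0;0 0 0.06 0;0 0 0.12 0;0 0 0.2 0;0 0 0.3 0;0 0 0.3 0;0 0 0.3 0;0 0 0.3 0'
python3 - <<'E'
from h import *
p,d=read_camera("scene");s,_=read_camera("side")
f=lambda p,k:cv2.convertScaleAbs(cv2.resize(p,None,fx=k,fy=k,interpolation=cv2.INTER_CUBIC),alpha=1.3)
A=f(p[145:205,218:293],5);B=f(s[228:328,204:344],3)
o=np.zeros((300,800,3),np.uint8);o[:A.shape[0],:A.shape[1]]=A;o[:300,378:378+B.shape[1]]=B
cv2.imwrite("pics/sc6.png",o)
E
```

```text
time_s: 9.1
tool_pos: [0.4919, -0.172, 0.1948]
orientation: [-0.0, 0.995, 0.104, -0.0]
contact_force: [-0.2, 0.0, -1.0]
opening: -0.0001
grasp_force: 0.0
```

View pics/sc6.png

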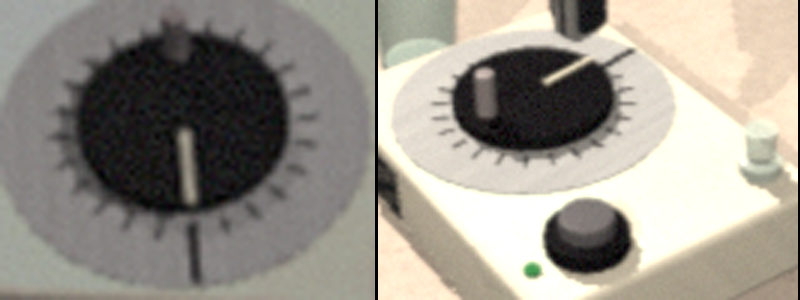

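Both views show the index in line with the long line (side: index (545,82)–(592,60), line (605,66)–(633,50)). The key is up and nothing is touched, so I hand in.

```bash
python3 -c "
from rig import *
print(close_job())"
```

```text
the job is handed in; nothing more can be done
None
```

The dial's index sits on the long scale line to within about 1° by my camera measurement, the key was pressed to its stop and came back up, and the job is handed in; no verdict was returned.

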